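Advance the check standards through the sample changer of a turbidity reader

TASK

The slim tube standard has been measured and let out of the reader's catch; the short vial standard is next. Slide the carriers round the changer one at a time: the bottle's carrier into the free near left bay, then the tube's carrier straight back from the reader bay into the near right bay, then the vial's carrier along the far side into the reader bay and on against the sprung black shroud until the catch drops in and holds it. The reader may be clamped anywhere along its bed, so find the end by feel and push gently: ram no carrier against the rim or the reader, and leave the other things on the table where they lie.

Things in the scene. Friction and masses are not known exactly. Their poses are not given: they have to be found in the camera images.
- changer: Fixed sample changer: aluminium tray 176 mm (x) by 225 mm (y), floor 8 mm up, with four bays and a white reader head (63 mm tall) past its right rim. Origin on the table between the bays; x away from the robot, y to the left, so near/far is -x/+x and left/right +y/-y. Rim inner faces: x -76 and +76, y +81 and -120 mm; its top is 18 mm up.
- rim: Aluminium rim round the changer (same origin and axes as changer). A lip overhangs the carriers' feet by 3.5 mm, so carriers slide but cannot be lifted. The reader head, with its stop arm, sprung black shroud and catch, is mounted on it and may be clamped anywhere along 28 mm of its bed (along y); its place is not measured.
- reader_bay (a point): Mark on the tray floor where the reader bay begins (far right, changer x +37.8, y -46 mm). The vial's carrier is home with its axis 0 to 28 mm to the right of this mark (towards -y), as the reader is clamped. It meets the catch plunger 13 mm and the shroud 7 mm before home; 6 to 8 N pushes it home, the hard end is 1.5 mm further. The catch arm is 41 mm above the table.
- near_right_bay (a point): Tray floor in the near right bay (changer x -38, y -40 mm), where the bottle's carrier stands at the start, somewhere along the near side (y -60 to +5 mm). The near rim stops a carrier at x -38.5.
- near_left_bay (a point): Tray floor at the centre of the near left bay (changer x -38, y +43 mm), free at the start. The left rim stops a carrier at y +43.5, the near rim at x -38.5.
- tube_mid (a point): On the axis of the slim white tube standing in its carrier, 70 mm above the table. Tube 16 mm across (tapering near the carrier), cap 18, top 111 mm above the table. Starts loose in the reader bay, changer x +38, y -33 mm, clear of catch and shroud; the way to the near right bay is straight along -x.
- vial_mid (a point): On the axis of the short white vial standing in its carrier, 50 mm above the table. Glass 28 mm across; cap 31 across, 55 to 69 mm above the table; the lowest of the three. Starts in the far left bay, changer x +38, y +43 mm; its way to the reader bay is straight along -y.
- bottle_mid (a point): On the axis of the white bottle standing in its carrier, 63 mm above the table. Bottle 38 mm across, top 96 mm above the table; the widest of the three. Its way to the near left bay is straight along +y.
- tube_carrier: Grey plastic carrier with the tube fixed in its middle: foot 75 mm square, block 66 mm square with its top 30 mm above the table (steel collar to 34), a slot for the catch along two edges. About 0.4 kg with its standard, slides at about 1 N, about 2 mm play between far and near rim and its neighbours. Origin under the foot's centre.
- vial_carrier: Carrier of the same make, with the vial fixed in its middle. Origin under the foot's centre.
- bottle_carrier: Carrier of the same make, with the bottle fixed in its middle. Origin under the foot's centre.
- catch (a joint): Lift of the spring catch plunger, in m: 0 when down (nothing under it, or dropped into a carrier's slot), about 0.005 while it rides on the carrier's ridge.
- buffer (a joint): Travel of the sprung black shroud, in m: 0 when free, about 0.006 to 0.007 while a carrier is held home by the catch, 0.0085 at its hard end; 2 N at first touch, 5 N at home. A carrier that is let go before the catch drops is pushed back.
- syringe_filter: Bystander: white filter disc, 27 mm, in front of the changer. Leave alone.
- pen: Bystander: black and red pen, 141 mm, in front of the changer. Leave alone.
- spare_cap: Bystander: white ribbed cap, 37 mm, right of the tray. Leave alone.
- screwdriver: Bystander: screwdriver with red handle, 136 mm, at the near right. Leave alone.
- ph_pen: Bystander: yellow pen-shaped meter, 157 mm, left of the changer. Leave alone.

How it is judged (in metres and radians):
On the way, in this order (a step that is already met when the one before it is completed fails the run):
1. the bottle's carrier is fully in the near left bay (x of bottle_mid in the frame of changer below -0.033 m and y of bottle_mid in the frame of changer above 0.037 m), for 0.2 s.
2. the tube's carrier is fully in the near right bay (x of tube_mid in the frame of changer below -0.033 m and y of tube_mid in the frame of changer below -0.025 m), for 0.2 s.
At the end, for the whole second after the job is handed in: the vial's carrier is held home in the reader bay: catch down in its slot (under 1.5 mm lift) with the shroud pushed in over 4.5 mm; the bottle's and the tube's carriers are within about 5 mm of the near rim, the bottle's also of the left rim, the tube's in the right half (all of step 1 and all of step 2 and x of vial_mid in the frame of changer above 0.033 m and y of vial_mid in the frame of changer below -0.042 m and value of joint catch below 0.0015 m and value of joint buffer above 0.0045 m); the robot touches nothing.
It fails at once if a carrier is pressed against the rim or the reader on it (lip, stop, shroud, catch) with over 18 N in all (contact force between any of bottle_carrier, tube_carrier, vial_carrier and rim above 18 N).
It fails at once if one of the five bystanders beside the changer is moved over 15 mm (distance of any of syringe_filter, pen, spare_cap, screwdriver, ph_pen from where it was at the start of the episode above 0.015 m).
It also fails if it takes over 58 s, if anything falls off the work surface, if the arm or the gripper's body presses on something with over 40 N, if the wrist force passes 120 N, or if a joint passes its speed limit or range.

ROBOT

A 6-joint arm with a two-finger parallel gripper is mounted at the origin on a cart in front of the work surface, level with it; the furniture and walls round the work are solid. World frame = base frame: x ahead of the robot, y to its left, z up, the work surface at z = 0. Lengths are in m, angles in degrees, forces in N, time in s.
With the tool pointing down it reaches from about 0.35 to 0.725 m from the base axis. Payload 4.3 kg.
Tool frame: the origin (TCP) lies midway between the tips of the shut fingers; the grasp point (between the pads) lies 19 mm behind it (robot.hold_point_z is the z of the grasp point in the tool frame, in m); z points along the fingers, y is the line along which they close (so a half turn about z gives the same grasp; the last joint's range is limited). The gripper opens to 85 mm and grips with 20 to 120 N. Pads are 22 mm wide; open, the fingers measure 114 mm over their backs; the gripper's body (76 mm by 85 mm) begins 54 mm behind the grasp point. The pads swing forward as they close: fully open they stand 13 mm farther back than shut.
Start: joints at [66.217, 21.618, 4.641, 73.018, 0, 83.68], TCP at [0.173, 0.549, 0.231] pointing down, gripper open.
Joint ranges: [-156.06, 156.06], [-48.1, 94.91], [-58.44, 69.94], [-101.28, 121.22], [-78.64, 73.56], [-180, 180]. Speed limits (degrees/s): [147.25, 147.25, 180, 180, 180, 180].

INTERFACE

Orientations are given as a 3x3 rotation matrix whose columns are the frame's x, y, z axes.
In Python, from rig import sensors, eyes, robot gives the robot as it stands. The module is installed in compiled form; this text tells all that it offers.
- The arm moves only by the tool arm_command, never from a script. Its argument "motion" is a list of rows, each an object with "angular": the turn, a rotation vector about the tool's x, y, z in rad, a list of three; "offset": the shift along the tool's x, y, z in cm, a list of three; "claw": the closure in counts, from 0 (fully open) to 255 (shut). In form: [{"angular": [rx, ry, rz], "offset": [x, y, z], "claw": claw}, ...]. A call has 1 to 8 rows; each row is the pose to reach, as a shift and turn from the pose commanded when the call began, along the tool's axes at that moment; what a row does not reach only later rows make up. A row lasts 1/12 s, in which the tool goes at most 41.7 mm and 7.16 degrees, less where a joint would pass 70% of its speed; a pose out of reach is approached as far as the arm can. A call with a gripper value outside its range is refused whole. The fingers move at their own pace and stop on an object; "squeeze" is the grip in N (left out, the last holds). Time passes only in rows, so rows that repeat a pose let the fingers close. It gives the time, the measured TCP pose, the force, the opening and the grip force at its end, in the units of the state.
- sensors.state(): the state, without advancing time (a new reading comes with each control period).
- eyes.get_image(name): name is "side" or "top" or "wrist"; returns the picture (400x640x3 uint8, blue, green, red); there is no depth.
- eyes.get_calibration(name): a dict with "camera_matrix" (3x3 intrinsics, pixels), "rvec" (rotation vector, rad) and "tvec" (3), from world to camera coordinates, as OpenCV has them. Camera axes: x right, y down, z forward; pixel columns grow to the right and rows downward; lengths in m; the calibration is good to about 2 mm. A picture is of the moment at which its call begins: read the wrist's pose just before it. get_calibration takes no time and is no camera call; for the wrist camera it gives the pose at the moment of the call.
- robot.finish_job(): hands the job in; it is judged then, once.
The state is a dict: "time": time; "joints": joint angles; "dq": joint speeds; "joint_torque": joint torques, N m; "tool_pos": TCP position; "tool_rot": TCP orientation; "ft_force": force on the tool from outside, world axes, zero at the start; "ft_torque": the same for the moment, N m; "grip_width": finger opening in m; "gripper_force": force on a finger pad.
Only numpy, scipy, OpenCV 4.12 (cv2) and the standard library are available. Lean on these libraries where they do the work, as an engineer would, in place of code of your own. Each camera call takes 0.05 s, during which the arm holds its last target. There are 200 camera calls.

## Working session

There is one attempt and no reset: what is moved stays moved. The work goes in short steps, Python scripts to look and compute and a tool call to move; the robot and the scene stay as the last step left them, time stands still between calls to the robot, and variables do not carry over. Pictures are saved under pics/ and viewed, at most 10 in all, crops included, and the job is handed in when it is done.

Besides the shell and the picture viewer there is one more tool, called after "Emit:" as name([rows], argument=value, ...), one row to a line, values as JSON. arm_command: Moves the arm, as the interface text tells. Its arguments: {"type":"object","properties":{"motion":{"type":"array"},"squeeze":{"type":"number"}},"required":["motion"]}

```bash
mkdir -p pics; python3 - <<'E'
from rig import sensors, eyes, robot
import cv2
s=sensors.state();print({k:s[k] for k in('time','tool_pos','tool_rot','ft_force','grip_width')},robot.hold_point_z)
for n in('top','side'):
    cv2.imwrite(f'pics/{n}0.png',eyes.get_image(n)); print(n,eyes.get_calibration(n))
E
```

```text
{'time': 0.0, 'tool_pos': array([0.17228466, 0.54789618, 0.23033587]), 'tool_rot': array([[-9.53910642e-01,  3.00089633e-01, -8.36802662e-04],
       [ 3.00090711e-01,  9.53908790e-01, -1.89372009e-03],
       [ 2.29947649e-04, -2.05755645e-03, -9.99997857e-01]]), 'ft_force': array([ 0.15971267, -0.65255991, -0.88090264]), 'grip_width': 0.085515481559045} -0.0187
top {'camera_matrix': array([[491.11463859,   0.        , 313.04483841],
       [  0.        , 491.11463859, 207.44054362],
       [  0.        ,   0.        ,   1.        ]]), 'rvec': array([ 2.16220685, -2.1772504 ,  0.05794112]), 'tvec': array([0.01357041, 0.49500118, 0.87727882])}
side {'camera_matrix': array([[366.45195912,   0.        , 319.02428329],
       [  0.        , 366.45195912, 197.73965231],
       [  0.        ,   0.        ,   1.        ]]), 'rvec': array([ 1.98173901, -0.2809181 ,  0.17490096]), 'tvec': array([-0.47498604,  0.12876917,  0.76515351])}
```

View pics/top0.png

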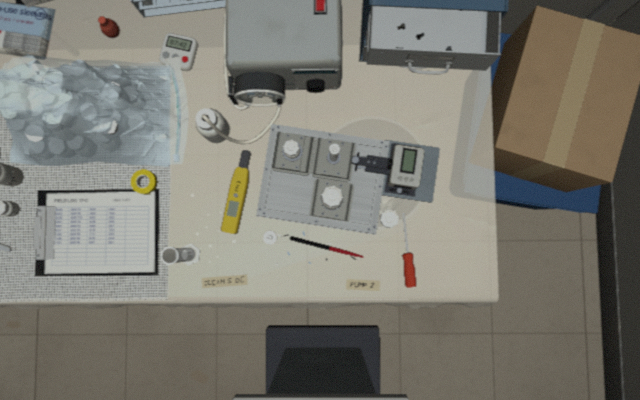

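View pics/side0.png

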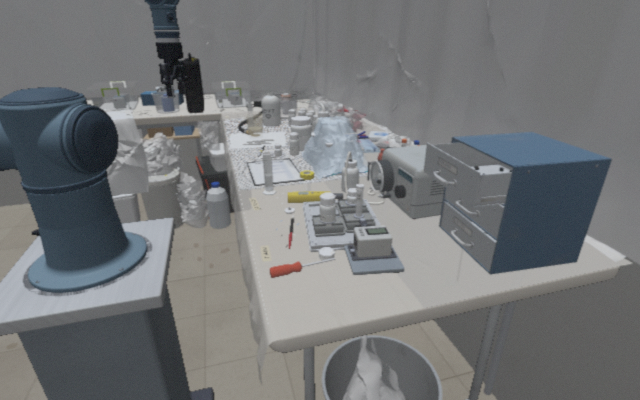

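The top view shows the tray (about px 258–385 × 125–233): vial at (291,148), tube at (335,150), bottle at (332,197), reader at (405,165). I'll enlarge it.

```bash
python3 - <<'E'
import cv2
i=cv2.imread('pics/top0.png')[115:245,245:445]
cv2.imwrite('pics/top0c.png',cv2.resize(i,None,fx=4,fy=4,interpolation=cv2.INTER_CUBIC))
E
cat > h.py <<'E'
import numpy as np,cv2
from rig import sensors,eyes,robot
def ray(n,u,v,z):
    c=eyes.get_calibration(n);R=cv2.Rodrigues(c['rvec'])[0];C=-R.T@c['tvec']
    d=R.T@np.linalg.inv(c['camera_matrix'])@[u,v,1]
    return C+d*(z-C[2])/d[2]
def proj(n,P):
    c=eyes.get_calibration(n);return cv2.projectPoints(np.array(P,float).reshape(-1,1,3),c['rvec'],c['tvec'],c['camera_matrix'],None)[0].reshape(-1,2)
E
```

```text
(no output)
```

View pics/top0c.png

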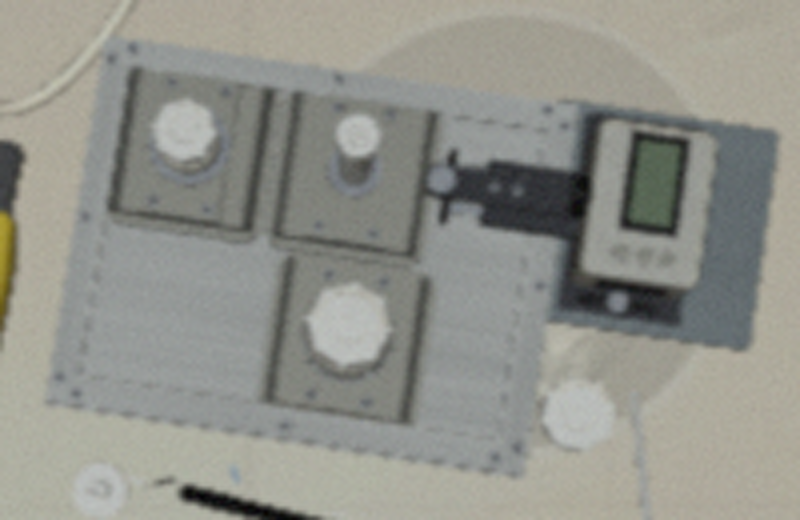

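Enlarged crop: tray corners at (107,38), (48,403), (523,475), (577,103). Caps are at vial (184,130), tube (357,136) and bottle (348,325); the catch arm tip is at about (441,180).

```bash
python3 - <<'E'
from h import *
q=lambda u,v,z:ray('top',245+u/4-.375,115+v/4-.375,z)[:2]
fl,nl,nr,fr=[q(*p,.018) for p in((107,38),(48,403),(523,475),(577,103))]
print(fl,nl,nr,fr,np.linalg.norm(fl-nl),np.linalg.norm(nl-nr),np.linalg.norm(fr-nr),np.linalg.norm(fl-fr))
ey=(nl-nr)+(fl-fr);ex=(fl-nl)+(fr-nr);print(np.degrees(np.arctan2(ex[1],ex[0])),np.degrees(np.arctan2(-ey[0],ey[1])))
W={}
for n,u,v,z in(('vial',184,130,.069),('tube',357,136,.111),('bottle',348,325,.096),('catch',441,180,.045)):
    W[n]=q(u,v,z);print(n,W[n])
# fit the yaw: blend, origin from vial/tube (known) and corners
a=np.arctan2(ex[1],ex[0]);b=np.arctan2(-ey[0],ey[1]);y=(a+b)/2
R=np.array([[np.cos(y),-np.sin(y)],[np.sin(y),np.cos(y)]])
print('yaw',np.degrees(y))
cen=(fl+nl+nr+fr)/4
print('O from corners',cen-R@[0,-.0195],'vial',W['vial']-R@[.038,.043],'tube',W['tube']-R@[.038,-.033])
O=(W['vial']-R@[.038,.043]+W['tube']-R@[.038,-.033])/2
for n in W:print(n,R.T@(W[n]-O))
E
```

```text
[0.6510346  0.08667026] [0.48143648 0.11364346] [ 0.44707156 -0.10274845] [ 0.61796685 -0.13024308] 0.17172966244528523 0.21910364475349925 0.17309290605993538 0.21941940551480463
-9.088452333687792 -8.84564038239545
vial [0.59699056 0.04739852]
tube [ 0.585142   -0.02711207]
bottle [ 0.50823314 -0.02290322]
catch [ 0.57803381 -0.06562191]
yaw -8.967046358041621
O from corners [0.55241677 0.01109222] vial [0.55275274 0.01084698] tube [0.55275002 0.01140753]
vial [0.03804503 0.04272336]
tube [ 0.03795497 -0.03272336]
bottle [-0.03866993 -0.04055345]
catch [ 0.03693605 -0.07187046]
```

```bash
cat >> h.py <<'E'
O=np.array([.5527,.0111,0]);Y=np.radians(-9.)
RC=cv2.Rodrigues(np.array([0,0,Y]))[0]
from scipy.spatial.transform import Rotation as Ro
def cpos(): return RC.T@(sensors.state()['tool_pos']-O)*1000
def to(x,y,z,turn=0):  # changer mm -> tool offset cm, rotvec; turn = deg of tool y from changer y
    s=sensors.state();T=s['tool_rot'];P=O+RC@(np.array([x,y,z])/1000)
    a=Y+np.radians(turn);D=np.array([[-np.cos(a),-np.sin(a),0],[-np.sin(a),np.cos(a),0],[0,0,-1]]).copy()
    rv=Ro.from_matrix(T.T@D).as_rotvec()
    print('offset',np.round(T.T@(P-s['tool_pos'])*100,2),'ang',np.round(rv,3),'at',np.round(cpos(),1),'F',np.round(RC.T@s['ft_force'],1),'w',s['grip_width'],'t',s['time'],'j',np.round(s['joints'],0))
E
python3 -c "
from h import *
to(-38,-40,180)"
```

```text
offset [-49.23 -44.3    5.12] ang [-0.002 -0.    -0.148] at [-459.7  470.7  230.4] F [ 0.2 -0.5  0.2] w 0.08514675715615977 t 0.1 j [66. 22.  5. 73. -0. 84.]
```

Emit:
arm_command([
  {"angular": [0, 0, -0.148], "offset": [-49.2, -44.3, 5], "claw": 0},
  {"angular": [0, 0, -0.148], "offset": [-49.2, -44.3, 5], "claw": 0},
  {"angular": [0, 0, -0.148], "offset": [-49.2, -44.3, 5], "claw": 0},
  {"angular": [0, 0, -0.148], "offset": [-49.2, -44.3, 5], "claw": 0},
  {"angular": [0, 0, -0.148], "offset": [-49.2, -44.3, 5], "claw": 0},
  {"angular": [0, 0, -0.148], "offset": [-49.2, -44.3, 5], "claw": 0},
  {"angular": [0, 0, -0.148], "offset": [-49.2, -44.3, 5], "claw": 0},
  {"angular": [0, 0, -0.148], "offset": [-49.2, -44.3, 5], "claw": 0},
])

```text
time: 0.77
tool_pos: [0.3412, 0.261, 0.2059]
tool_rot: [[-0.988, 0.156, -0.0], [0.156, 0.988, -0.0], [0.0, -0.0, -1.0]]
ft_force: [1.2, 0.8, 0.1]
grip_width: 0.0854
gripper_force: 0.0
```

```bash
python3 -c "
from h import *
to(-38,-40,170)"
```

```text
offset [-20.98 -25.39   3.58] ang [-0.    -0.     0.001] at [-248.   213.7  205.9] F [1.1 0.9 0.1] w 0.08542277117590677 t 0.7667 j [ 29.   6. -20.  64.   0.  38.]
```

Emit:
arm_command([
  {"angular": [0, 0, 0], "offset": [-21, -25.4, 3.5], "claw": 0},
  {"angular": [0, 0, 0], "offset": [-21, -25.4, 3.5], "claw": 0},
  {"angular": [0, 0, 0], "offset": [-21, -25.4, 3.5], "claw": 0},
  {"angular": [0, 0, 0], "offset": [-21, -25.4, 3.5], "claw": 0},
  {"angular": [0, 0, 0], "offset": [-21, -25.4, 3.5], "claw": 0},
  {"angular": [0, 0, 0], "offset": [-21, -25.4, 3.5], "claw": 0},
  {"angular": [0, 0, 0], "offset": [-21, -25.4, 3.5], "claw": 0},
  {"angular": [0, 0, 0], "offset": [-21, -25.4, 3.5], "claw": 0},
])

```text
time: 1.43
tool_pos: [0.5092, -0.0229, 0.1707]
tool_rot: [[-0.988, 0.157, -0.0], [0.157, 0.988, 0.0], [0.001, 0.0, -1.0]]
ft_force: [0.9, 0.9, 0.2]
grip_width: 0.0856
gripper_force: 0.0
```

```bash
python3 -c "
from h import *
to(-38,-40,44)
cv2.imwrite('pics/w1.png',eyes.get_image('wrist'))
for p in((38,43,69),(38,-33,111),(-38.7,-40.5,96)): print(proj('wrist',[O+RC@(np.array(p)/1e3)]))
"
```

```text
offset [ 0.03  0.04 12.67] ang [ 0.    -0.001 -0.001] at [-37.6 -40.4 170.7] F [0.8 1.1 0.2] w 0.08563330504189284 t 1.4333 j [-10.  16. -13.  61.   0.  -1.]
[[427.83378698 274.82296948]]
[[333.99379552 308.53345991]]
[[322.75691152 194.46861357]]
```

View pics/w1.png

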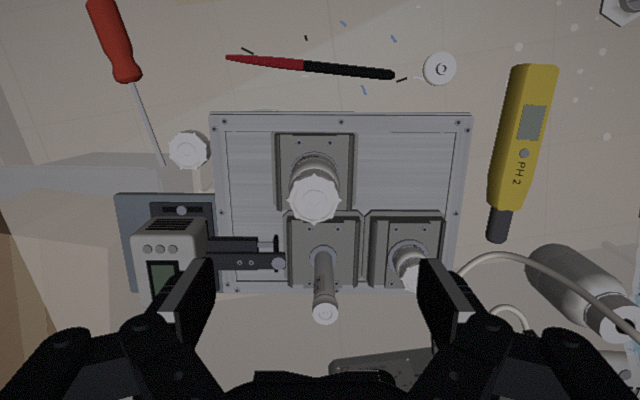

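Wrist view: bottle cap at (314,200), tube cap at (324,313), vial cap partly hidden near (410,265), tray near corners at (210,112) and (472,113). I'll check these against the map.

```bash
python3 -c "
from h import *
for p in((-88,-132,18),(-88,93,18),(-88,-132,14),(38,-33,34),(-38.7,-40.5,34),(38,43,34)): print(p,proj('wrist',[O+RC@(np.array(p)/1e3)]))
for u,v,z in((210,112,.018),(472,113,.018),(314,200,.096),(324,313,.111)): print(RC.T@(ray('wrist',u,v,z)-O)*1e3)
c=eyes.get_calibration('wrist');print(-cv2.Rodrigues(c['rvec'])[0].T@c['tvec'], c['camera_matrix'][0])
"
```

```text
(-88, -132, 18) [[209.55652411 106.82231197]]
(-88, 93, 18) [[485.63724214 105.46844261]]
(-88, -132, 14) [[210.9634243  106.39591919]]
(38, -33, 34) [[330.1542919  253.60269726]]
(-38.7, -40.5, 34) [[321.70312185 169.83891152]]
(38, 43, 34) [[416.07679472 253.41109998]]
[ -83.85150547 -132.05461505   18.        ]
[-82.0381001   82.74504781  18.        ]
[-34.89851942 -46.21765239  96.        ]
[ 41.60262408 -39.77194423 111.        ]
[ 0.43434382 -0.01428287  0.31226938] [351.7545472    0.         315.75469476]
```

```bash
python3 -c "
from h import *
to(-38,-40,44)
w=eyes.get_image('wrist');t=eyes.get_image('top')
a=cv2.imread('pics/w1.png');g=lambda i:cv2.cvtColor(i,6).astype(np.float32)
print(cv2.phaseCorrelate(g(a)[:240],g(w)[:240]))
w=cv2.resize(w[100:330,200:480],None,fx=2,fy=2,interpolation=2);t=cv2.resize(t[115:245,245:445],(560,364),interpolation=2)
cv2.imwrite('pics/wt2.png',np.vstack([w,t])[:824])
cv2.imwrite('pics/w2.png',w);cv2.imwrite('pics/t2.png',t)
print('tcp in top',proj('top',[sensors.state()['tool_pos']]))
"
```

```text
offset [ 0.57  0.63 12.59] ang [-0.005  0.003 -0.006] at [-32.8 -45.8 169.9] F [ 5.8 -5.5 -0.7] w 0.08539828602493155 t 1.4833 j [-10.  16. -13.  61.  -0.  -1.]
((7.708110397204166, -6.2419038237395625), 0.6810566288232803)
tcp in top [[332.30284797 190.11446707]]
```

View pics/w2.png

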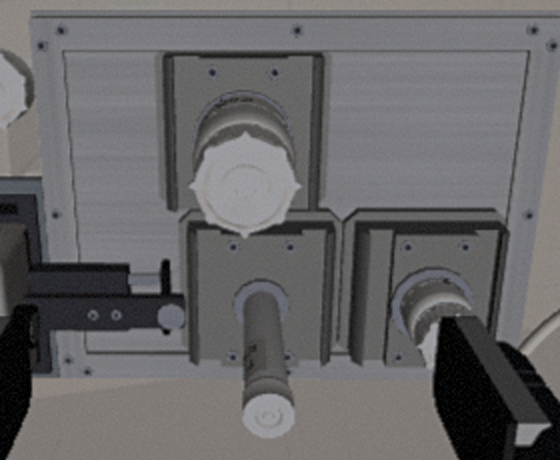

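The arm was still settling when I read that pose, so the map holds: the second view agrees. Now descending to cage the bottle.

Emit:
arm_command([
  {"angular": [0, 0, 0], "offset": [0, 0, 2], "claw": 60},
  {"angular": [0, 0, 0], "offset": [0, 0, 5], "claw": 60},
  {"angular": [0, 0, 0], "offset": [0, 0, 8], "claw": 60},
  {"angular": [0, 0, 0], "offset": [0, 0, 11], "claw": 60},
  {"angular": [0, 0, 0], "offset": [0, 0, 12.6], "claw": 80},
  {"angular": [0, 0, 0], "offset": [0, 0, 12.6], "claw": 110},
  {"angular": [0, 0, 0], "offset": [0, 0, 12.6], "claw": 110},
  {"angular": [0, 0, 0], "offset": [0, 0, 12.6], "claw": 110},
])

```text
time: 2.25
tool_pos: [0.5094, -0.0201, 0.0465]
tool_rot: [[-0.988, 0.155, 0.001], [0.155, 0.988, 0.0], [-0.001, 0.0, -1.0]]
ft_force: [0.5, 0.0, 0.3]
grip_width: 0.0485
gripper_force: 0.0
```

```bash
python3 -c "
from h import *
to(-38,41,44)"
```

```text
offset [-0.    7.86  0.25] ang [0.    0.001 0.001] at [-37.9 -37.6  46.5] F [0.5 0.1 0.3] w 0.04845223258757865 t 2.25 j [ -9.  22. -24.  44.   0.  -0.]
```

Emit:
arm_command([
  {"angular": [0, 0, 0], "offset": [0, 0.8, 0], "claw": 110},
  {"angular": [0, 0, 0], "offset": [0, 2, 0], "claw": 110},
  {"angular": [0, 0, 0], "offset": [0, 3.4, 0], "claw": 110},
  {"angular": [0, 0, 0], "offset": [0, 4.8, 0], "claw": 110},
  {"angular": [0, 0, 0], "offset": [0, 6, 0], "claw": 110},
  {"angular": [0, 0, 0], "offset": [0, 6.8, 0], "claw": 110},
  {"angular": [0, 0, 0], "offset": [0, 7.4, 0], "claw": 110},
  {"angular": [0, 0, 0], "offset": [0, 7.6, 0], "claw": 110},
])

```text
time: 2.92
tool_pos: [0.5211, 0.0556, 0.0456]
tool_rot: [[-0.988, 0.155, 0.001], [0.155, 0.988, 0.001], [-0.001, 0.001, -1.0]]
ft_force: [0.7, -0.3, -0.1]
grip_width: 0.0487
gripper_force: 0.0
```

Emit:
arm_command([
  {"angular": [0, 0, 0], "offset": [0, 0.1, 0], "claw": 110},
  {"angular": [0, 0, 0], "offset": [0, 0.2, 0], "claw": 110},
  {"angular": [0, 0, 0], "offset": [0, 0.3, 0], "claw": 110},
  {"angular": [0, 0, 0], "offset": [0, 0.4, 0], "claw": 110},
  {"angular": [0, 0, 0], "offset": [0, 0.4, 0], "claw": 110},
])

```text
time: 3.33
tool_pos: [0.5214, 0.0581, 0.0453]
tool_rot: [[-0.988, 0.157, 0.0], [0.157, 0.988, 0.0], [-0.0, 0.0, -1.0]]
ft_force: [1.8, -1.2, 0.1]
grip_width: 0.0486
gripper_force: 0.3
```

```bash
python3 -c "
from h import *
to(-38,46.7,44)"
```

```text
offset [-0.03  0.52  0.13] ang [ 0.  0. -0.] at [-38.3  41.5  45.3] F [ 1.9 -0.9  0.1] w 0.048634271115345254 t 3.3333 j [ -1.  24. -22.  45.   0.   8.]
```

Emit:
arm_command([
  {"angular": [0, 0, 0], "offset": [0, 0.1, 0], "claw": 110},
  {"angular": [0, 0, 0], "offset": [0, 0.2, 0], "claw": 110},
  {"angular": [0, 0, 0], "offset": [0, 0.3, 0], "claw": 110},
  {"angular": [0, 0, 0], "offset": [0, 0.35, 0], "claw": 110},
  {"angular": [0, 0, 0], "offset": [0, 0.35, 0], "claw": 110},
])

```text
time: 3.75
tool_pos: [0.5219, 0.0619, 0.0452]
tool_rot: [[-0.988, 0.156, 0.0], [0.156, 0.988, 0.0], [-0.0, 0.0, -1.0]]
ft_force: [0.0, -0.0, -0.2]
grip_width: 0.0488
gripper_force: 0.3
```

```bash
python3 -c "
from h import *
to(-38,46.7,44)
t=eyes.get_image('top')
cv2.imwrite('pics/t3.png',cv2.resize(t[115:245,245:445],None,fx=4,fy=4,interpolation=2))"
```

```text
offset [-0.04  0.13  0.12] ang [0. 0. 0.] at [-38.4  45.4  45.2] F [ 0.  -0.  -0.2] w 0.04884506844282776 t 3.75 j [ -0.  24. -22.  45.   0.   9.]
```

View pics/t3.png

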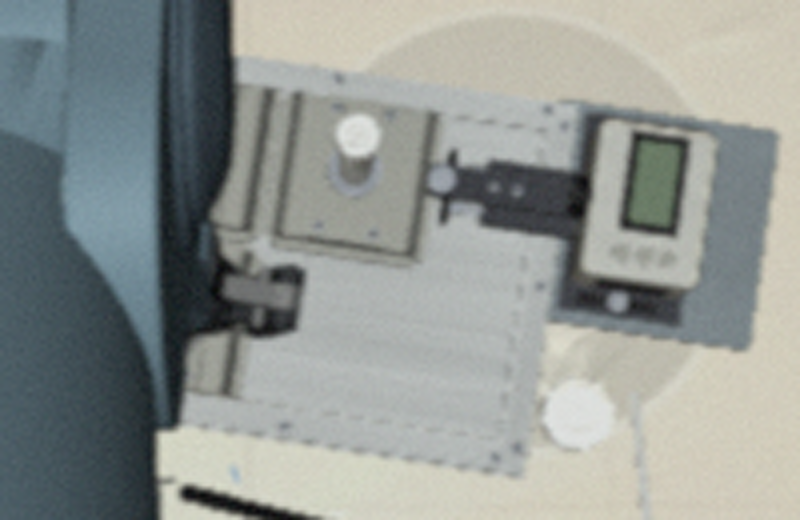

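The bottle's carrier now sits at the left, its right foot edge at crop (240,345); the near right bay is free.

```bash
python3 -c "
from h import *
for z in(.012,.03): print(RC.T@(ray('top',245+240/4-.4,115+345/4-.4,z)-O)*1e3)"
```

```text
[-46.4727816    7.54647169  12.        ]
[-47.98991707   6.54780388  30.        ]
```

Emit:
arm_command([
  {"angular": [0, 0, 0], "offset": [0, 0.1, 0], "claw": 110},
  {"angular": [0, 0, 0], "offset": [0, 0.15, 0], "claw": 110},
  {"angular": [0, 0, 0], "offset": [0, 0.15, 0], "claw": 110},
])

```text
time: 4.05
tool_pos: [0.5221, 0.0634, 0.0452]
tool_rot: [[-0.988, 0.156, -0.0], [0.156, 0.988, 0.0], [0.0, 0.0, -1.0]]
ft_force: [-0.6, -1.1, -0.3]
grip_width: 0.0485
gripper_force: 0.3
```

Emit:
arm_command([
  {"angular": [0, 0, 0], "offset": [0, 0.05, 0], "claw": 110},
  {"angular": [0, 0, 0], "offset": [0, 0.1, 0], "claw": 110},
  {"angular": [0, 0, 0], "offset": [0, 0.1, 0], "claw": 110},
])

```text
time: 4.3
tool_pos: [0.5222, 0.0643, 0.0452]
tool_rot: [[-0.988, 0.156, -0.0], [0.156, 0.988, 0.0], [0.0, 0.0, -1.0]]
ft_force: [-1.0, -1.3, -1.0]
grip_width: 0.0484
gripper_force: 0.3
```

```bash
python3 -c "
from h import *
to(-38,46.7,44)"
```

```text
offset [-0.04 -0.11  0.12] ang [ 0. -0.  0.] at [-38.4  47.8  45.2] F [-0.8 -1.5 -1. ] w 0.04843509007136128 t 4.3 j [  0.  24. -22.  45.   0.   9.]
```

Emit:
arm_command([
  {"angular": [0, 0, 0], "offset": [0, -0.4, 0], "claw": 110},
  {"angular": [0, 0, 0], "offset": [0, -0.4, -4], "claw": 90},
  {"angular": [0, 0, 0], "offset": [0, -0.4, -8], "claw": 90},
  {"angular": [0, 0, 0], "offset": [0, -1, -11.5], "claw": 255},
  {"angular": [0, 0, 0], "offset": [-3, -4, -12], "claw": 255},
  {"angular": [0, 0, 0], "offset": [-6.5, -7, -12], "claw": 255},
  {"angular": [0, 0, 0], "offset": [-10.3, -8.1, -12], "claw": 255},
  {"angular": [0, 0, 0], "offset": [-10.3, -8.1, -12], "claw": 255},
])

```text
time: 4.97
tool_pos: [0.6166, -0.0363, 0.1643]
tool_rot: [[-0.987, 0.16, 0.004], [0.16, 0.987, -0.002], [-0.004, -0.001, -1.0]]
ft_force: [0.1, -0.3, -1.2]
grip_width: -0.0003
gripper_force: 0.0
```

Emit:
arm_command([
  {"angular": [0, 0, 0], "offset": [0, 0, 0], "claw": 255},
  {"angular": [0, 0, 0], "offset": [0, 0, 0], "claw": 255},
  {"angular": [0, 0, 0], "offset": [0, 0, 0], "claw": 255},
])

```text
time: 5.22
tool_pos: [0.61, -0.0311, 0.165]
tool_rot: [[-0.988, 0.155, -0.002], [0.155, 0.988, 0.001], [0.002, 0.0, -1.0]]
ft_force: [0.4, -0.0, 0.6]
grip_width: -0.0001
gripper_force: 0.0
```

```bash
python3 -c "
from h import *
to(64,-33,47)
t=eyes.get_image('wrist')
cv2.imwrite('pics/w4.png',t)"
```

```text
offset [-0.1  -0.04 11.8 ] ang [ 0.    -0.002  0.001] at [ 63.2 -32.7 165. ] F [0.4 0.1 0.6] w -9.785783884813032e-05 t 5.2167 j [-9. 27.  3. 66.  0.  0.]
```

View pics/w4.png

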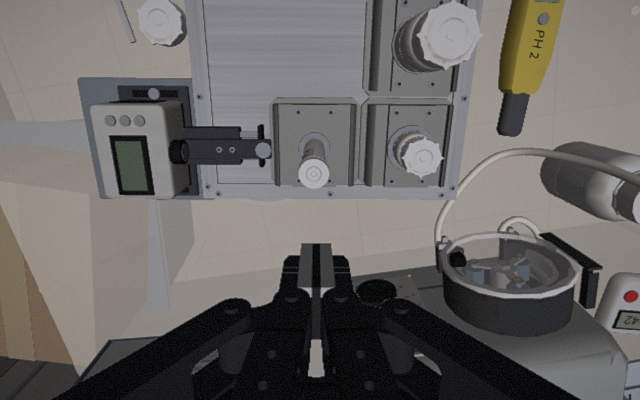

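Wrist view: tube cap at (314,172), closed fingertips at (316,250), bottle in the near left bay at (448,35). A device lies beyond, with its front edge at about row 270, so I'm checking clearance.

```bash
python3 -c "
from h import *
for u,v in((338,88),(316,90),(260,103)):
  for z in(0.02,.1,.15): print(u,v,RC.T@(ray('top',u,v,z)-O)*1e3)
for z in (.02,.1,.15): print(RC.T@(ray('wrist',380,275,z)-O)*1e3)"
```

```text
338 88 [170.12854444 -22.3372701   20.        ]
338 88 [143.92551863 -24.13902201 100.        ]
338 88 [127.5486275  -25.26511696 150.        ]
316 90 [160.54493575  17.55373839  20.        ]
316 90 [135.20026195  12.17916453 100.        ]
316 90 [119.35984083   8.82005587 150.        ]
260 103 [121.23882948 117.00029166  20.        ]
260 103 [ 99.4145911 102.7188277 100.       ]
260 103 [ 85.77444212  93.79291273 150.        ]
[160.36456956  28.80419733  20.        ]
[111.27955414  11.99944111 100.        ]
[ 80.6014195    1.49646847 150.        ]
```

Emit:
arm_command([
  {"angular": [0, 0, 0], "offset": [-0.3, 0, 0], "claw": 255},
  {"angular": [0, 0, 0], "offset": [-0.3, 0, 3], "claw": 255},
  {"angular": [0, 0, 0], "offset": [-0.3, 0, 6], "claw": 255},
  {"angular": [0, 0, 0], "offset": [-0.3, 0, 9], "claw": 255},
  {"angular": [0, 0, 0], "offset": [-0.3, 0, 11], "claw": 255},
  {"angular": [0, 0, 0], "offset": [-0.3, 0, 11.8], "claw": 255},
  {"angular": [0, 0, 0], "offset": [-0.3, 0, 11.8], "claw": 255},
])

```text
time: 5.85
tool_pos: [0.612, -0.0315, 0.0453]
tool_rot: [[-0.988, 0.155, -0.004], [0.155, 0.988, 0.001], [0.005, 0.0, -1.0]]
ft_force: [-0.3, -0.5, 0.4]
grip_width: -0.0
gripper_force: 0.0
```

```bash
python3 -c "
from h import *
to(-20,-33,47)"
```

```text
offset [ 8.52 -0.01 -0.13] ang [ 0.    -0.005  0.001] at [ 65.2 -32.8  45.3] F [-0.2 -0.5  0.4] w -3.724360026348287e-05 t 5.85 j [-9. 33. -7. 51.  0.  0.]
```

Emit:
arm_command([
  {"angular": [0, 0, 0], "offset": [0.5, 0, -0.1], "claw": 255},
  {"angular": [0, 0, 0], "offset": [1.2, 0, -0.1], "claw": 255},
  {"angular": [0, 0, 0], "offset": [2.2, 0, -0.1], "claw": 255},
  {"angular": [0, 0, 0], "offset": [3.3, 0, -0.1], "claw": 255},
  {"angular": [0, 0, 0], "offset": [4.4, 0, -0.1], "claw": 255},
  {"angular": [0, 0, 0], "offset": [5.4, 0, -0.1], "claw": 255},
  {"angular": [0, 0, 0], "offset": [6.1, 0, -0.1], "claw": 255},
  {"angular": [0, 0, 0], "offset": [6.6, 0, -0.1], "claw": 255},
])

```text
time: 6.52
tool_pos: [0.5494, -0.022, 0.05]
tool_rot: [[-0.988, 0.156, 0.003], [0.156, 0.988, -0.0], [-0.003, 0.0, -1.0]]
ft_force: [0.1, 0.2, 0.6]
grip_width: -0.0001
gripper_force: 0.0
```

Emit:
arm_command([
  {"angular": [0, 0, 0], "offset": [0.2, 0, 0], "claw": 255},
  {"angular": [0, 0, 0], "offset": [0.4, 0, 0], "claw": 255},
  {"angular": [0, 0, 0], "offset": [0.6, 0, 0], "claw": 255},
  {"angular": [0, 0, 0], "offset": [0.8, 0, 0], "claw": 255},
  {"angular": [0, 0, 0], "offset": [0.9, 0, 0], "claw": 255},
  {"angular": [0, 0, 0], "offset": [1.0, 0, 0], "claw": 255},
])

```text
time: 7.02
tool_pos: [0.5402, -0.0207, 0.0488]
tool_rot: [[-0.988, 0.156, 0.002], [0.156, 0.988, -0.0], [-0.002, 0.0, -1.0]]
ft_force: [1.3, -0.5, 5.0]
grip_width: -0.0001
gripper_force: 0.0
```

```bash
python3 -c "
from h import *
to(-20,-33,47)
t=eyes.get_image('top')
cv2.imwrite('pics/t5.png',cv2.resize(t[115:245,245:445],None,fx=4,fy=4,interpolation=2))"
```

```text
offset [1.26 0.03 0.18] ang [0.    0.002 0.   ] at [ -7.4 -33.3  48.8] F [ 1.4 -0.3  5. ] w -7.874992390381537e-05 t 7.0167 j [ -9.  25. -19.  46.   0.   0.]
```

View pics/t5.png

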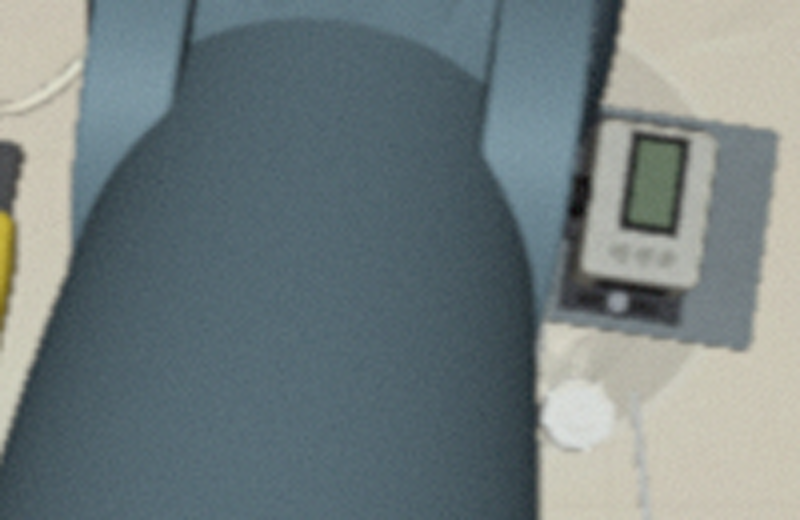

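The arm hides the tube, and the wrist shows a 5 N vertical load. I'll ease up a little.

Emit:
arm_command([
  {"angular": [0, 0, 0], "offset": [-0.2, 0, -0.2], "claw": 255},
  {"angular": [0, 0, 0], "offset": [-0.2, 0, -0.4], "claw": 255},
  {"angular": [0, 0, 0], "offset": [-0.2, 0, -0.5], "claw": 255},
  {"angular": [0, 0, 0], "offset": [-0.2, 0, -0.5], "claw": 255},
])

```text
time: 7.4
tool_pos: [0.5407, -0.0207, 0.053]
tool_rot: [[-0.988, 0.156, -0.001], [0.156, 0.988, 0.0], [0.001, 0.0, -1.0]]
ft_force: [0.0, 0.6, -0.2]
grip_width: -0.0001
gripper_force: 0.0
```

```bash
python3 -c "
from h import *
to(-20,-33,50)
t=eyes.get_image('wrist')
cv2.imwrite('pics/w6.png',t)"
```

```text
offset [1.32 0.03 0.3 ] ang [ 0.    -0.001  0.   ] at [ -6.8 -33.3  53. ] F [-0.1  0.6 -0.2] w -6.189425304815924e-05 t 7.4 j [ -9.  25. -18.  47.   0.   0.]
```

View pics/w6.png

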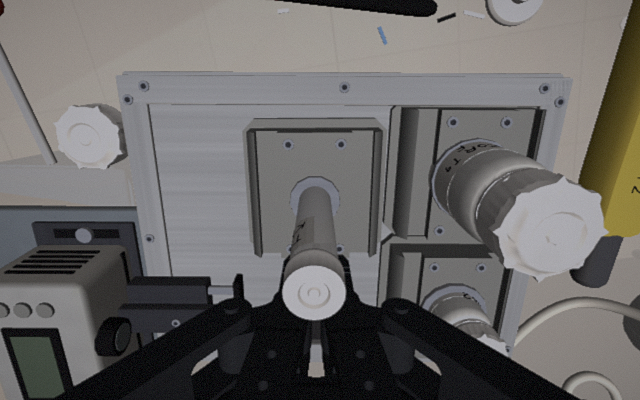

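The tube's carrier (cap at (314,292)) is partway into the near right bay, straight, and the bottle's is snug at near left. I'll go on, higher.

Emit:
arm_command([
  {"angular": [0, 0, 0], "offset": [0.2, 0, 0], "claw": 255},
  {"angular": [0, 0, 0], "offset": [0.4, 0, 0], "claw": 255},
  {"angular": [0, 0, 0], "offset": [0.55, 0, 0], "claw": 255},
  {"angular": [0, 0, 0], "offset": [0.7, 0, 0], "claw": 255},
  {"angular": [0, 0, 0], "offset": [0.8, 0, 0], "claw": 255},
  {"angular": [0, 0, 0], "offset": [0.8, 0, 0], "claw": 255},
  {"angular": [0, 0, 0], "offset": [0.8, 0, 0], "claw": 255},
])

```text
time: 8.03
tool_pos: [0.533, -0.0195, 0.0532]
tool_rot: [[-0.988, 0.156, -0.0], [0.156, 0.988, 0.0], [0.0, 0.0, -1.0]]
ft_force: [-0.9, -0.5, 0.4]
grip_width: 0.0001
gripper_force: 0.0
```

```bash
python3 -c "
from h import *
to(-20,-33,50)
c=eyes.get_image('wrist')
cv2.imwrite('pics/w7.png',c)
# cap: detect bright circle by hough
g=cv2.medianBlur(cv2.cvtColor(c,6),5)
print(cv2.HoughCircles(g[200:400,220:420],3,1.2,30,param1=120,param2=25,minRadius=22,maxRadius=45))
g=cv2.medianBlur(cv2.cvtColor(cv2.imread('pics/w6.png'),6),5)
print(cv2.HoughCircles(g[200:400,220:420],3,1.2,30,param1=120,param2=25,minRadius=22,maxRadius=45))
print('cap at',RC.T@(ray('wrist',314,292,.111)-O)*1e3, proj('wrist',[O+RC@np.array([-.0385,-.033,.111])]))
"
```

```text
offset [0.54 0.03 0.32] ang [ 0. -0.  0.] at [-14.6 -33.3  53.2] F [-0.8 -0.6  0.4] w 8.064431170424314e-05 t 8.0333 j [ -9.  24. -20.  46.   0.   0.]
[[[94.200005 84.600006 37.6     ]]]
[[[93.       84.600006 34.48    ]]]
cap at [-36.54484417 -32.74736101 111.        ] [[313.09059582 285.96488194]]
```

Emit:
arm_command([
  {"angular": [0, 0, 0], "offset": [0.05, 0, 0], "claw": 255},
  {"angular": [0, 0, 0], "offset": [0.1, 0, 0], "claw": 255},
  {"angular": [0, 0, 0], "offset": [0.1, 0, 0], "claw": 255},
])

```text
time: 8.33
tool_pos: [0.5325, -0.0194, 0.0533]
tool_rot: [[-0.988, 0.156, 0.0], [0.156, 0.988, 0.0], [-0.0, 0.0, -1.0]]
ft_force: [0.7, -1.1, -0.2]
grip_width: 0.0
gripper_force: 0.0
```

Emit:
arm_command([
  {"angular": [0, 0, 0], "offset": [0.05, 0, 0], "claw": 255},
  {"angular": [0, 0, 0], "offset": [0.1, 0, 0], "claw": 255},
  {"angular": [0, 0, 0], "offset": [0.1, 0, 0], "claw": 255},
])

```text
time: 8.58
tool_pos: [0.5313, -0.0192, 0.0533]
tool_rot: [[-0.988, 0.156, 0.0], [0.156, 0.988, 0.0], [-0.0, 0.0, -1.0]]
ft_force: [1.8, -0.6, 0.3]
grip_width: 0.0001
gripper_force: 0.0
```

Emit:
arm_command([
  {"angular": [0, 0, 0], "offset": [0.05, 0, 0], "claw": 255},
  {"angular": [0, 0, 0], "offset": [0.1, 0, 0], "claw": 255},
  {"angular": [0, 0, 0], "offset": [0.1, 0, 0], "claw": 255},
])

```text
time: 8.83
tool_pos: [0.5303, -0.019, 0.0533]
tool_rot: [[-0.988, 0.156, -0.0], [0.156, 0.988, 0.0], [0.0, 0.0, -1.0]]
ft_force: [0.3, 1.2, 0.0]
grip_width: 0.0002
gripper_force: 0.0
```

Emit:
arm_command([
  {"angular": [0, 0, 0], "offset": [0.05, 0, 0], "claw": 255},
  {"angular": [0, 0, 0], "offset": [0.1, 0, 0], "claw": 255},
  {"angular": [0, 0, 0], "offset": [0.1, 0, 0], "claw": 255},
])

```text
time: 9.08
tool_pos: [0.5293, -0.0189, 0.0533]
tool_rot: [[-0.988, 0.156, -0.0], [0.156, 0.988, 0.0], [0.0, 0.0, -1.0]]
ft_force: [-0.4, -0.4, 0.1]
grip_width: -0.0003
gripper_force: 0.0
```

```bash
python3 -c "
from h import *
to(-20,-33,50)
c=eyes.get_image('wrist')
cv2.imwrite('pics/w8.png',c)
g=cv2.medianBlur(cv2.cvtColor(c,6),5)
h=cv2.HoughCircles(g[200:400,220:420],3,1.2,30,param1=120,param2=25,minRadius=22,maxRadius=45);print(h)
print('cap at',RC.T@(ray('wrist',h[0,0,0]+220,h[0,0,1]+200,.111)-O)*1e3)
"
```

```text
offset [0.16 0.03 0.33] ang [ 0. -0.  0.] at [-18.4 -33.3  53.3] F [-0.3 -0.4  0.1] w -0.00028109164233210436 t 9.0833 j [ -9.  24. -20.  46.   0.   0.]
[[[94.200005 88.200005 35.08    ]]]
cap at [-41.68124137 -32.69829079 111.        ]
```

Emit:
arm_command([
  {"angular": [0, 0, 0], "offset": [0.05, 0, 0], "claw": 255},
  {"angular": [0, 0, 0], "offset": [0.1, 0, 0], "claw": 255},
  {"angular": [0, 0, 0], "offset": [0.1, 0, 0], "claw": 255},
])

```text
time: 9.38
tool_pos: [0.5287, -0.0188, 0.0534]
tool_rot: [[-0.988, 0.156, 0.001], [0.156, 0.988, 0.0], [-0.001, 0.0, -1.0]]
ft_force: [1.9, -0.6, -0.6]
grip_width: -0.0003
gripper_force: 0.0
```

Emit:
arm_command([
  {"angular": [0, 0, 0], "offset": [0.05, 0, 0], "claw": 255},
  {"angular": [0, 0, 0], "offset": [0.1, 0, 0], "claw": 255},
  {"angular": [0, 0, 0], "offset": [0.1, 0, 0], "claw": 255},
])

```text
time: 9.63
tool_pos: [0.5279, -0.0187, 0.0536]
tool_rot: [[-0.988, 0.156, 0.001], [0.156, 0.988, -0.0], [-0.001, 0.0, -1.0]]
ft_force: [2.4, -0.1, 0.8]
grip_width: -0.0003
gripper_force: 0.0
```

```bash
python3 -c "
from h import *
to(-20,-33,50)"
```

```text
offset [0.02 0.03 0.36] ang [0.    0.001 0.   ] at [-19.8 -33.3  53.6] F [2.4 0.3 0.8] w -0.0002916981652785574 t 9.6333 j [ -9.  23. -21.  46.   0.   0.]
```

Emit:
arm_command([
  {"angular": [0, 0, 0], "offset": [0.05, 0, 0], "claw": 255},
  {"angular": [0, 0, 0], "offset": [0.1, 0, 0], "claw": 255},
  {"angular": [0, 0, 0], "offset": [0.1, 0, 0], "claw": 255},
])

```text
time: 9.88
tool_pos: [0.5265, -0.0185, 0.0534]
tool_rot: [[-0.988, 0.156, 0.0], [0.156, 0.988, 0.0], [-0.0, 0.0, -1.0]]
ft_force: [2.9, -1.0, -0.0]
grip_width: -0.0004
gripper_force: 0.0
```

Emit:
arm_command([
  {"angular": [0, 0, 0], "offset": [0.05, 0, 0], "claw": 255},
  {"angular": [0, 0, 0], "offset": [0.1, 0, 0], "claw": 255},
  {"angular": [0, 0, 0], "offset": [0.1, 0, 0], "claw": 255},
])

```text
time: 10.13
tool_pos: [0.5253, -0.0183, 0.0532]
tool_rot: [[-0.988, 0.156, -0.0], [0.156, 0.988, 0.0], [0.0, 0.0, -1.0]]
ft_force: [2.0, -0.7, 0.2]
grip_width: -0.0001
gripper_force: 0.0
```

Emit:
arm_command([
  {"angular": [0, 0, 0], "offset": [0.05, 0, 0], "claw": 255},
  {"angular": [0, 0, 0], "offset": [0.1, 0, 0], "claw": 255},
  {"angular": [0, 0, 0], "offset": [0.1, 0, 0], "claw": 255},
])

```text
time: 10.38
tool_pos: [0.5247, -0.0182, 0.0534]
tool_rot: [[-0.988, 0.156, 0.001], [0.156, 0.988, -0.0], [-0.001, 0.0, -1.0]]
ft_force: [2.8, -1.1, 1.4]
grip_width: -0.0004
gripper_force: 0.7
```

Emit:
arm_command([
  {"angular": [0, 0, 0], "offset": [0.05, 0, 0], "claw": 255},
  {"angular": [0, 0, 0], "offset": [0.1, 0, 0], "claw": 255},
  {"angular": [0, 0, 0], "offset": [0.1, 0, 0], "claw": 255},
])

```text
time: 10.63
tool_pos: [0.5243, -0.0181, 0.0536]
tool_rot: [[-0.988, 0.156, 0.002], [0.156, 0.988, -0.0], [-0.002, 0.0, -1.0]]
ft_force: [5.0, -0.7, 0.8]
grip_width: 0.0003
gripper_force: 2.0
```

```bash
python3 -c "
from h import *
to(-20,-33,50)
c=eyes.get_image('wrist');a=cv2.imread('pics/w7.png');b=cv2.imread('pics/w8.png')
g=lambda i,r:cv2.cvtColor(i,6).astype(np.float32)[r]
# tray (near-rim strip) motion vs tube-cap motion in wrist image
cv2.imwrite('pics/w9.png',c)
for n,i in(('w7',a),('w8',b),('w9',c)):
    gi=cv2.cvtColor(i,6); tpl=cv2.cvtColor(b,6)[255:320,280:350]
    m=cv2.matchTemplate(gi[230:350,260:370],tpl,5);print(n,cv2.minMaxLoc(m)[1::2])
    tpl=cv2.cvtColor(b,6)[60:110,250:390]
    m=cv2.matchTemplate(gi[20:150,230:410],tpl,5);print(n,'rim',cv2.minMaxLoc(m)[1::2])
"
```

```text
offset [-0.35  0.03  0.36] ang [0.    0.002 0.   ] at [-23.5 -33.3  53.6] F [5.  0.  0.8] w 0.0002679926858915424 t 10.6333 j [ -9.  23. -21.  46.   0.   0.]
w7 (0.990702748298645, (20, 24))
w7 rim (0.9108262658119202, (20, 32))
w8 (1.0, (20, 25))
w8 rim (1.0, (20, 40))
w9 (0.9612208008766174, (20, 27))
w9 rim (0.9407217502593994, (20, 50))
```

The tube's carrier meets the near rim: 5 N, with motion stalling. I'm backing off, lifting and turning 90° for the vial.

Emit:
arm_command([
  {"angular": [0, 0, 0], "offset": [-0.8, 0, 0], "claw": 255},
  {"angular": [0, 0, 0], "offset": [-2.5, 0, 0], "claw": 255},
  {"angular": [0, 0, 0], "offset": [-4, 0, -1], "claw": 255},
  {"angular": [0, 0, 0], "offset": [-5.5, 0, -4.5], "claw": 255},
  {"angular": [0, 0, 0], "offset": [-6, 0, -8], "claw": 255},
  {"angular": [0, 0, 0], "offset": [-6.2, 2, -11], "claw": 255},
  {"angular": [0, 0, -0.125], "offset": [-6.2, 5.5, -11], "claw": 255},
  {"angular": [0, 0, -0.25], "offset": [-6.2, 9, -11], "claw": 255},
])

```text
time: 11.35
tool_pos: [0.5995, 0.0613, 0.165]
tool_rot: [[-0.995, -0.096, 0.001], [-0.096, 0.995, 0.0], [-0.001, 0.0, -1.0]]
ft_force: [0.7, 0.4, -0.4]
grip_width: 0.0002
gripper_force: 0.0
```

```bash
python3 -c "
from h import *
to(38,82,160,90)"
```

```text
offset [-0.59  2.44  0.51] ang [-1.000e-03  1.000e-03 -1.317e+00] at [ 38.4  56.9 165. ] F [ 0.6  0.5 -0.4] w 0.00020898886055596252 t 11.35 j [-0. 26.  2. 65.  0. -6.]
```

Emit:
arm_command([
  {"angular": [0, 0, -0.12], "offset": [-0.6, 2.4, 0], "claw": 255},
  {"angular": [0, 0, -0.24], "offset": [-0.6, 2.4, 0], "claw": 255},
  {"angular": [0, 0, -0.36], "offset": [-0.6, 2.4, 0], "claw": 255},
  {"angular": [0, 0, -0.48], "offset": [-0.6, 2.4, 0], "claw": 255},
  {"angular": [0, 0, -0.6], "offset": [-0.6, 2.4, 0], "claw": 255},
  {"angular": [0, 0, -0.72], "offset": [-0.6, 2.4, 0], "claw": 255},
  {"angular": [0, 0, -0.84], "offset": [-0.6, 2.4, 0], "claw": 255},
  {"angular": [0, 0, -0.96], "offset": [-0.6, 2.4, 0], "claw": 255},
])

```text
time: 12.02
tool_pos: [0.6005, 0.0857, 0.1618]
tool_rot: [[-0.489, -0.872, -0.005], [-0.872, 0.489, -0.0], [0.002, 0.004, -1.0]]
ft_force: [-0.6, -0.6, 0.1]
grip_width: -0.0001
gripper_force: 0.0
```

Emit:
arm_command([
  {"angular": [0, 0, -0.12], "offset": [0, 0, 0], "claw": 255},
  {"angular": [0, 0, -0.24], "offset": [0, 0, 0], "claw": 255},
  {"angular": [0, 0, -0.36], "offset": [0, 0, 0], "claw": 255},
  {"angular": [0, 0, -0.36], "offset": [0, 0, 0], "claw": 255},
  {"angular": [0, 0, -0.36], "offset": [0, 0, 0], "claw": 255},
])

```text
time: 12.43
tool_pos: [0.6012, 0.0857, 0.1622]
tool_rot: [[-0.16, -0.987, -0.004], [-0.987, 0.16, 0.0], [0.001, 0.003, -1.0]]
ft_force: [-1.0, -0.7, 0.3]
grip_width: 0.0004
gripper_force: 0.0
```

```bash
python3 -c "
from h import *
to(38,82,42,90)
cv2.imwrite('pics/t10.png',eyes.get_image('wrist'))
print(proj('wrist',[O+RC@(np.array(p)/1e3) for p in((38,43,69),(-38.5,-33,111),(-38.5,43,96))]))"
```

```text
offset [-0.08 -0.22 12.02] ang [ 0.003 -0.001 -0.004] at [ 36.2  81.2 162.2] F [-0.9 -0.8  0.3] w 0.00036308043850538494 t 12.4333 j [  2.  27.   3.  66.   0. -79.]
[[314.2493575  140.07327158]
 [468.58862836   0.88541289]
 [441.41058039 147.49058981]]
```

View pics/t10.png

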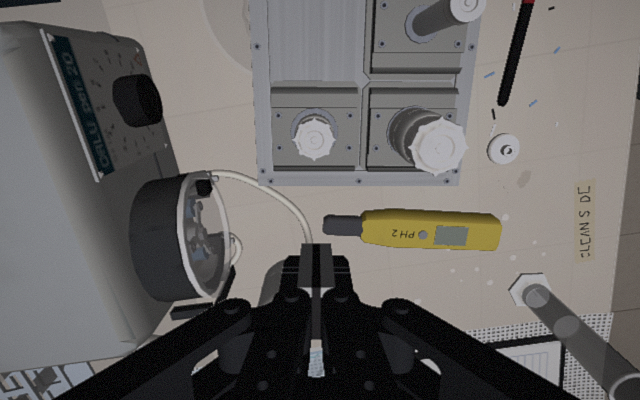

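The vial cap is at (314,138), the bottle's at (439,145) and the tube's at (467,5). All are within 4 px of the map, so every carrier is where it should be. Descending left of the vial.

Emit:
arm_command([
  {"angular": [0, 0, 0], "offset": [0, -0.2, 2], "claw": 255},
  {"angular": [0, 0, 0], "offset": [0, -0.2, 5], "claw": 255},
  {"angular": [0, 0, 0], "offset": [0, -0.2, 8], "claw": 255},
  {"angular": [0, 0, 0], "offset": [0, -0.2, 10.5], "claw": 255},
  {"angular": [0, 0, 0], "offset": [0, -0.2, 12], "claw": 255},
  {"angular": [0, 0, 0], "offset": [0, -0.2, 12.1], "claw": 255},
  {"angular": [0, 0, 0], "offset": [0, -0.2, 12.1], "claw": 255},
])

```text
time: 13.07
tool_pos: [0.603, 0.0853, 0.0412]
tool_rot: [[-0.158, -0.987, -0.003], [-0.987, 0.158, 0.0], [0.001, 0.003, -1.0]]
ft_force: [0.6, -0.1, 0.8]
grip_width: -0.0002
gripper_force: 0.0
```

Emit:
arm_command([
  {"angular": [0, 0, 0], "offset": [0.5, 0, 0], "claw": 255},
  {"angular": [0, 0, 0], "offset": [1.0, 0, 0], "claw": 255},
  {"angular": [0, 0, 0], "offset": [1.6, 0, 0], "claw": 255},
  {"angular": [0, 0, 0], "offset": [2.3, 0, 0], "claw": 255},
  {"angular": [0, 0, 0], "offset": [3.0, 0, 0], "claw": 255},
  {"angular": [0, 0, 0], "offset": [3.6, 0, 0], "claw": 255},
  {"angular": [0, 0, 0], "offset": [4.0, 0, 0], "claw": 255},
  {"angular": [0, 0, 0], "offset": [4.0, 0, 0], "claw": 255},
])

```text
time: 13.73
tool_pos: [0.598, 0.0446, 0.0423]
tool_rot: [[-0.158, -0.987, -0.0], [-0.987, 0.158, -0.0], [0.0, 0.0, -1.0]]
ft_force: [-0.2, -0.7, 0.0]
grip_width: -0.0001
gripper_force: 0.0
```

```bash
python3 -c "
from h import *
to(38,20,42,90)"
```

```text
offset [2.02 0.14 0.04] ang [ 0.    -0.    -0.002] at [39.5 40.2 42.3] F [-0.1 -0.7  0. ] w -0.00012271550053391284 t 13.7333 j [ -2.  31.  -9.  49.  -0. -83.]
```

Emit:
arm_command([
  {"angular": [0, 0, 0], "offset": [0.5, 0.1, 0], "claw": 255},
  {"angular": [0, 0, 0], "offset": [1.1, 0.1, 0], "claw": 255},
  {"angular": [0, 0, 0], "offset": [1.8, 0.1, 0], "claw": 255},
  {"angular": [0, 0, 0], "offset": [2.5, 0.1, 0], "claw": 255},
  {"angular": [0, 0, 0], "offset": [3.1, 0.1, 0], "claw": 255},
  {"angular": [0, 0, 0], "offset": [3.5, 0.1, 0], "claw": 255},
  {"angular": [0, 0, 0], "offset": [3.5, 0.1, 0], "claw": 255},
])

```text
time: 14.32
tool_pos: [0.5914, 0.0103, 0.0422]
tool_rot: [[-0.158, -0.987, -0.0], [-0.987, 0.158, -0.0], [0.001, 0.0, -1.0]]
ft_force: [0.2, -0.5, -0.5]
grip_width: -0.0003
gripper_force: 0.0
```

```bash
python3 -c "
from h import *
to(38,60,24,90)
c=eyes.get_image('top');cv2.imwrite('pics/t11.png',c)
w=eyes.get_image('wrist');cv2.imwrite('pics/w11.png',w)
print(proj('wrist',[O+RC@(np.array(p)/1e3) for p in((38,-20,69),(38,-10,69),(38,-20,30))]))"
```

```text
offset [-5.48  0.05  1.82] ang [ 0.    -0.001 -0.002] at [38.4  5.2 42.2] F [ 0.3 -0.5 -0.5] w -0.000250442982079952 t 14.3167 j [ -5.  30. -11.  49.  -0. -86.]
[[318.72215835 231.5057491 ]
 [318.65522589 256.30488487]
 [318.13290159 196.29276664]]
```

```bash
python3 -c "
from h import *
w=cv2.imread('pics/w11.png');g=cv2.medianBlur(cv2.cvtColor(w,6),5)
h=cv2.HoughCircles(g[140:330,240:400],3,1.2,40,param1=120,param2=22,minRadius=25,maxRadius=55);print(h)
for u,v,r in h[0]: print(RC.T@(ray('wrist',u+240,v+140,.069)-O)*1e3)
col=g[120:330:6,318];print(col)"
```

```text
[[[ 85.8       81.        38.440002]
  [133.8       66.600006  38.2     ]
  [ 23.400002  60.600002  31.36    ]]]
[ 35.48863184 -24.09314666  69.        ]
[ 18.67294545 -29.57346113  69.        ]
[ 57.36204373 -31.80416405  69.        ]
[ 48  64  79 118 118 118  53 118  88  66 135  74  77 173 171 171 170 172
 167 171 172 169 172  98  10   9   9   6  34  37  37  37  36  35  36]
```

Emit:
arm_command([
  {"angular": [0, 0, 0], "offset": [-1, 0, 0], "claw": 255},
  {"angular": [0, 0, 0], "offset": [-2.5, 0, 0], "claw": 255},
  {"angular": [0, 0, 0], "offset": [-3.5, 0, 0], "claw": 255},
  {"angular": [0, 0, 0], "offset": [-3.5, 0, 0], "claw": 255},
  {"angular": [0, 0, 0], "offset": [-3.5, 0, 1], "claw": 255},
  {"angular": [0, 0, 0], "offset": [-3.5, 0, 1.8], "claw": 255},
  {"angular": [0, 0, 0], "offset": [-3.5, 0, 1.8], "claw": 255},
])

```text
time: 15.0
tool_pos: [0.5952, 0.0458, 0.0217]
tool_rot: [[-0.157, -0.988, -0.004], [-0.988, 0.157, -0.0], [0.001, 0.004, -1.0]]
ft_force: [-0.7, 0.3, -0.8]
grip_width: 0.0003
gripper_force: 0.0
```

Emit:
arm_command([
  {"angular": [0, 0, 0], "offset": [0.4, 0, 0], "claw": 255},
  {"angular": [0, 0, 0], "offset": [0.8, 0, 0], "claw": 255},
  {"angular": [0, 0, 0], "offset": [1.2, 0, 0], "claw": 255},
  {"angular": [0, 0, 0], "offset": [1.6, 0, 0], "claw": 255},
  {"angular": [0, 0, 0], "offset": [2.0, 0, 0], "claw": 255},
  {"angular": [0, 0, 0], "offset": [2.2, 0, 0], "claw": 255},
  {"angular": [0, 0, 0], "offset": [2.2, 0, 0], "claw": 255},
])

```text
time: 15.58
tool_pos: [0.5939, 0.0236, 0.0245]
tool_rot: [[-0.158, -0.987, 0.001], [-0.987, 0.158, -0.0], [-0.0, -0.001, -1.0]]
ft_force: [0.2, -0.5, 0.8]
grip_width: -0.0
gripper_force: 0.0
```

```bash
python3 -c "
from h import *
to(38,0,24,90)
w=eyes.get_image('wrist');cv2.imwrite('pics/w12.png',w)
g=cv2.medianBlur(cv2.cvtColor(w,6),5)
print(list(zip(range(60,330,6),g[60:330:6,318])))
for y in(-10,-20,-30,-40):print(y,proj('wrist',[O+RC@(np.array(p)/1e3) for p in((38,y-15.5,69),(38,y,69),(38,y+15.5,69))])[:,1])
"
```

```text
offset [1.88 0.07 0.05] ang [-0.001  0.    -0.001] at [38.7 18.8 24.5] F [ 0.3 -0.5  0.8] w -7.046718341756807e-07 t 15.5833 j [ -4.  32. -12.  47.   0. -85.]
[(60, np.uint8(132)), (66, np.uint8(132)), (72, np.uint8(133)), (78, np.uint8(118)), (84, np.uint8(117)), (90, np.uint8(54)), (96, np.uint8(69)), (102, np.uint8(107)), (108, np.uint8(118)), (114, np.uint8(118)), (120, np.uint8(119)), (126, np.uint8(119)), (132, np.uint8(106)), (138, np.uint8(118)), (144, np.uint8(68)), (150, np.uint8(101)), (156, np.uint8(127)), (162, np.uint8(76)), (168, np.uint8(171)), (174, np.uint8(172)), (180, np.uint8(171)), (186, np.uint8(170)), (192, np.uint8(170)), (198, np.uint8(172)), (204, np.uint8(171)), (210, np.uint8(169)), (216, np.uint8(172)), (222, np.uint8(172)), (228, np.uint8(169)), (234, np.uint8(172)), (240, np.uint8(173)), (246, np.uint8(12)), (252, np.uint8(12)), (258, np.uint8(9)), (264, np.uint8(8)), (270, np.uint8(8)), (276, np.uint8(8)), (282, np.uint8(8)), (288, np.uint8(36)), (294, np.uint8(38)), (300, np.uint8(37)), (306, np.uint8(37)), (312, np.uint8(36)), (318, np.uint8(36)), (324, np.uint8(35))]
-10 [199.57806883 246.8207926  290.03559101]
-20 [166.68960365 216.83744286 262.58874667]
-30 [131.6969012  185.02635688 233.54426414]
-40 [ 94.39134075 151.21515701 202.75846781]
```

Emit:
arm_command([
  {"angular": [0, 0, 0], "offset": [0.2, 0.05, 0], "claw": 255},
  {"angular": [0, 0, 0], "offset": [0.4, 0.05, 0], "claw": 255},
  {"angular": [0, 0, 0], "offset": [0.6, 0.05, 0], "claw": 255},
  {"angular": [0, 0, 0], "offset": [0.8, 0.05, 0], "claw": 255},
  {"angular": [0, 0, 0], "offset": [0.8, 0.05, 0], "claw": 255},
])

```text
time: 16.05
tool_pos: [0.592, 0.0161, 0.0243]
tool_rot: [[-0.157, -0.988, 0.0], [-0.988, 0.157, -0.0], [0.0, -0.0, -1.0]]
ft_force: [-0.2, 0.6, -0.7]
grip_width: 0.0001
gripper_force: 0.1
```

Emit:
arm_command([
  {"angular": [0, 0, 0], "offset": [0.1, 0, 0], "claw": 255},
  {"angular": [0, 0, 0], "offset": [0.2, 0, 0], "claw": 255},
  {"angular": [0, 0, 0], "offset": [0.3, 0, 0], "claw": 255},
  {"angular": [0, 0, 0], "offset": [0.3, 0, 0], "claw": 255},
])

```text
time: 16.38
tool_pos: [0.5915, 0.0133, 0.0243]
tool_rot: [[-0.157, -0.988, 0.0], [-0.988, 0.157, -0.0], [0.0, -0.0, -1.0]]
ft_force: [0.1, 0.7, 0.9]
grip_width: 0.0002
gripper_force: 0.4
```

Emit:
arm_command([
  {"angular": [0, 0, 0], "offset": [0.1, 0, 0], "claw": 255},
  {"angular": [0, 0, 0], "offset": [0.2, 0, 0], "claw": 255},
  {"angular": [0, 0, 0], "offset": [0.2, 0, 0], "claw": 255},
])

```text
time: 16.63
tool_pos: [0.5912, 0.0113, 0.0243]
tool_rot: [[-0.157, -0.988, 0.0], [-0.988, 0.157, -0.0], [0.0, -0.0, -1.0]]
ft_force: [0.4, -0.6, 0.8]
grip_width: -0.0
gripper_force: 0.4
```

```bash
cat > v.py <<'E'
from h import *
to(38,0,24,90)
g=cv2.medianBlur(cv2.cvtColor(eyes.get_image('wrist'),6),3)
c=g[20:245,316:321].mean(1)
# far edge of the bright cap: first row from below where brightness drops
r=235-20
while c[r]>150 and r>0:r-=1
print('cap y', [round((RC.T@(ray('wrist',318,r+20+.5,.069)-O)*1e3)[1]+15.5,1)], r+20)
E
python3 v.py
```

```text
offset [ 0.63 -0.    0.03] ang [-0.    -0.    -0.001] at [38.   6.3 24.3] F [ 0.5 -0.6  0.8] w -2.5448594123694087e-05 t 16.6333 j [ -5.  31. -12.  46.  -0. -86.]
cap y [np.float64(-32.9)] 166
```

Emit:
arm_command([
  {"angular": [0, 0, 0], "offset": [0.1, 0, 0], "claw": 255},
  {"angular": [0, 0, 0], "offset": [0.2, 0, 0], "claw": 255},
  {"angular": [0, 0, 0], "offset": [0.2, 0, 0], "claw": 255},
])

```text
time: 16.93
tool_pos: [0.5908, 0.0094, 0.0242]
tool_rot: [[-0.157, -0.988, -0.0], [-0.988, 0.157, -0.0], [0.0, 0.0, -1.0]]
ft_force: [-0.1, 0.5, 1.0]
grip_width: 0.0001
gripper_force: 0.4
```

Emit:
arm_command([
  {"angular": [0, 0, 0], "offset": [0.1, 0, 0], "claw": 255},
  {"angular": [0, 0, 0], "offset": [0.2, 0, 0], "claw": 255},
  {"angular": [0, 0, 0], "offset": [0.2, 0, 0], "claw": 255},
])

```text
time: 17.18
tool_pos: [0.5907, 0.008, 0.0244]
tool_rot: [[-0.157, -0.988, 0.0], [-0.988, 0.157, 0.001], [-0.001, -0.0, -1.0]]
ft_force: [1.1, 3.4, 0.7]
grip_width: 0.0001
gripper_force: 1.5
```

Emit:
arm_command([
  {"angular": [0, 0, 0], "offset": [0.1, 0, 0], "claw": 255},
  {"angular": [0, 0, 0], "offset": [0.2, 0, 0], "claw": 255},
  {"angular": [0, 0, 0], "offset": [0.2, 0, 0], "claw": 255},
])

```text
time: 17.43
tool_pos: [0.5905, 0.0057, 0.0244]
tool_rot: [[-0.157, -0.988, 0.001], [-0.988, 0.157, 0.0], [-0.0, -0.0, -1.0]]
ft_force: [-0.1, 3.5, 2.1]
grip_width: 0.0003
gripper_force: 2.0
```

Emit:
arm_command([
  {"angular": [0, 0, 0], "offset": [0.1, 0, 0], "claw": 255},
  {"angular": [0, 0, 0], "offset": [0.2, 0, 0], "claw": 255},
  {"angular": [0, 0, 0], "offset": [0.2, 0, 0], "claw": 255},
])

```text
time: 17.68
tool_pos: [0.5901, 0.0041, 0.0245]
tool_rot: [[-0.157, -0.988, 0.001], [-0.988, 0.157, 0.001], [-0.001, -0.0, -1.0]]
ft_force: [1.1, 5.5, 2.3]
grip_width: 0.0002
gripper_force: 2.9
```

```bash
python3 v.py
```

```text
offset [-0.1   0.01  0.05] ang [-0.     0.001 -0.   ] at [38.1 -1.  24.5] F [0.2 5.6 2.3] w 0.0001687156645811457 t 17.6833 j [ -6.  31. -12.  46.   0. -87.]
cap y [np.float64(-40.0)] 167
```

Emit:
arm_command([
  {"angular": [0, 0, 0], "offset": [0.05, 0, 0], "claw": 255},
  {"angular": [0, 0, 0], "offset": [0.1, 0, 0], "claw": 255},
  {"angular": [0, 0, 0], "offset": [0.1, 0, 0], "claw": 255},
])

```text
time: 17.98
tool_pos: [0.5899, 0.0029, 0.0244]
tool_rot: [[-0.157, -0.988, 0.0], [-0.988, 0.157, 0.001], [-0.001, -0.0, -1.0]]
ft_force: [-0.4, 5.6, 3.4]
grip_width: -0.0001
gripper_force: 2.7
```

Emit:
arm_command([
  {"angular": [0, 0, 0], "offset": [0.05, 0, 0], "claw": 255},
  {"angular": [0, 0, 0], "offset": [0.1, 0, 0], "claw": 255},
  {"angular": [0, 0, 0], "offset": [0.1, 0, 0], "claw": 255},
])

```text
time: 18.23
tool_pos: [0.5897, 0.0015, 0.0244]
tool_rot: [[-0.157, -0.988, 0.0], [-0.988, 0.157, -0.0], [0.0, -0.0, -1.0]]
ft_force: [0.8, 4.3, 3.1]
grip_width: 0.0
gripper_force: 2.7
```

Emit:
arm_command([
  {"angular": [0, 0, 0], "offset": [0.05, 0, 0], "claw": 255},
  {"angular": [0, 0, 0], "offset": [0.1, 0, 0], "claw": 255},
  {"angular": [0, 0, 0], "offset": [0.1, 0, 0], "claw": 255},
])

```text
time: 18.48
tool_pos: [0.5893, -0.0003, 0.0242]
tool_rot: [[-0.158, -0.988, -0.0], [-0.988, 0.158, -0.002], [0.002, -0.0, -1.0]]
ft_force: [0.4, 0.9, 3.5]
grip_width: -0.0001
gripper_force: 1.1
```

Emit:
arm_command([
  {"angular": [0, 0, 0], "offset": [0.05, 0, 0], "claw": 255},
  {"angular": [0, 0, 0], "offset": [0.1, 0, 0], "claw": 255},
  {"angular": [0, 0, 0], "offset": [0.1, 0, 0], "claw": 255},
])

```text
time: 18.73
tool_pos: [0.5893, -0.0006, 0.0242]
tool_rot: [[-0.157, -0.988, -0.0], [-0.988, 0.157, -0.0], [0.0, 0.0, -1.0]]
ft_force: [0.3, 1.9, 2.9]
grip_width: -0.0002
gripper_force: 1.7
```

Emit:
arm_command([
  {"angular": [0, 0, 0], "offset": [0.05, 0, 0], "claw": 255},
  {"angular": [0, 0, 0], "offset": [0.1, 0, 0], "claw": 255},
  {"angular": [0, 0, 0], "offset": [0.1, 0, 0], "claw": 255},
])

```text
time: 18.98
tool_pos: [0.5892, -0.0008, 0.0243]
tool_rot: [[-0.157, -0.988, 0.0], [-0.988, 0.157, 0.001], [-0.001, -0.0, -1.0]]
ft_force: [0.8, 4.4, 3.4]
grip_width: 0.0002
gripper_force: 2.5
```

```bash
python3 v.py
```

```text
offset [-0.61 -0.    0.03] ang [-0.     0.001 -0.   ] at [38.  -6.1 24.3] F [0.1 4.4 3.4] w 0.00021184545443025753 t 18.9833 j [ -6.  31. -12.  46.   0. -87.]
cap y [np.float64(-45.0)] 167
```

Emit:
arm_command([
  {"angular": [0, 0, 0], "offset": [0.05, 0, 0], "claw": 255},
  {"angular": [0, 0, 0], "offset": [0.1, 0, 0], "claw": 255},
  {"angular": [0, 0, 0], "offset": [0.1, 0, 0], "claw": 255},
])

```text
time: 19.28
tool_pos: [0.5891, -0.0015, 0.0243]
tool_rot: [[-0.156, -0.988, 0.0], [-0.988, 0.156, 0.002], [-0.002, -0.0, -1.0]]
ft_force: [0.8, 5.6, 2.9]
grip_width: -0.0004
gripper_force: 3.0
```

Emit:
arm_command([
  {"angular": [0, 0, 0], "offset": [0.05, 0, 0], "claw": 255},
  {"angular": [0, 0, 0], "offset": [0.1, 0, 0], "claw": 255},
  {"angular": [0, 0, 0], "offset": [0.1, 0, 0], "claw": 255},
])

```text
time: 19.53
tool_pos: [0.589, -0.0023, 0.0243]
tool_rot: [[-0.156, -0.988, 0.0], [-0.988, 0.156, 0.002], [-0.002, -0.0, -1.0]]
ft_force: [1.6, 5.6, 3.4]
grip_width: -0.0003
gripper_force: 3.1
```

Emit:
arm_command([
  {"angular": [0, 0, 0], "offset": [0.05, 0, 0], "claw": 255},
  {"angular": [0, 0, 0], "offset": [0.1, 0, 0], "claw": 255},
  {"angular": [0, 0, 0], "offset": [0.1, 0, 0], "claw": 255},
])

```text
time: 19.78
tool_pos: [0.5888, -0.0031, 0.0243]
tool_rot: [[-0.156, -0.988, 0.0], [-0.988, 0.156, 0.002], [-0.002, -0.0, -1.0]]
ft_force: [1.0, 6.1, 3.6]
grip_width: 0.0004
gripper_force: 3.3
```

Emit:
arm_command([
  {"angular": [0, 0, 0], "offset": [0.05, 0, 0], "claw": 255},
  {"angular": [0, 0, 0], "offset": [0.1, 0, 0], "claw": 255},
  {"angular": [0, 0, 0], "offset": [0.1, 0, 0], "claw": 255},
])

```text
time: 20.03
tool_pos: [0.5888, -0.0035, 0.0245]
tool_rot: [[-0.156, -0.988, 0.001], [-0.988, 0.156, 0.004], [-0.004, -0.0, -1.0]]
ft_force: [0.9, 7.3, 3.7]
grip_width: 0.0003
gripper_force: 4.2
```

Emit:
arm_command([
  {"angular": [0, 0, 0], "offset": [0.05, 0, 0], "claw": 255},
  {"angular": [0, 0, 0], "offset": [0.1, 0, 0], "claw": 255},
  {"angular": [0, 0, 0], "offset": [0.1, 0, 0], "claw": 255},
])

```text
time: 20.28
tool_pos: [0.5889, -0.0037, 0.0246]
tool_rot: [[-0.155, -0.988, 0.001], [-0.988, 0.155, 0.005], [-0.006, -0.0, -1.0]]
ft_force: [1.2, 10.8, 4.1]
grip_width: 0.0002
gripper_force: 5.2
```

Emit:
arm_command([
  {"angular": [0, 0, 0], "offset": [0.05, 0, 0], "claw": 255},
  {"angular": [0, 0, 0], "offset": [0.1, 0, 0], "claw": 255},
  {"angular": [0, 0, 0], "offset": [0.1, 0, 0], "claw": 255},
])

```text
time: 20.53
tool_pos: [0.5889, -0.004, 0.0248]
tool_rot: [[-0.155, -0.988, 0.002], [-0.988, 0.155, 0.007], [-0.007, -0.001, -1.0]]
ft_force: [1.5, 10.9, 5.0]
grip_width: 0.0003
gripper_force: 6.2
```

```bash
python3 v.py
```

```text
offset [-0.93  0.02  0.09] ang [-0.001  0.007  0.001] at [38.2 -9.3 24.8] F [-0.2 11.   5. ] w 0.0002508183189165943 t 20.5333 j [ -7.  31. -13.  46.   0. -88.]
cap y [np.float64(-47.5)] 170
```

Force is rising stiffly with no motion, so either it's the hard end or something is jammed. I'm easing off slowly to see whether the carrier stays.

Emit:
arm_command([
  {"angular": [0, 0, 0], "offset": [-0.1, 0, 0], "claw": 255},
  {"angular": [0, 0, 0], "offset": [-0.2, 0, 0], "claw": 255},
  {"angular": [0, 0, 0], "offset": [-0.3, 0, 0], "claw": 255},
  {"angular": [0, 0, 0], "offset": [-0.3, 0, 0], "claw": 255},
])

```text
time: 20.92
tool_pos: [0.589, -0.0036, 0.0247]
tool_rot: [[-0.156, -0.988, 0.001], [-0.988, 0.156, 0.001], [-0.001, -0.001, -1.0]]
ft_force: [-0.6, 5.4, 5.1]
grip_width: -0.0
gripper_force: 3.8
```

```bash
python3 v.py
```

```text
offset [-0.88  0.02  0.08] ang [-0.001  0.001  0.   ] at [38.2 -8.8 24.7] F [-1.4  5.3  5.1] w -6.764138902190239e-06 t 20.9167 j [ -7.  31. -13.  46.   0. -88.]
cap y [np.float64(-47.3)] 168
```

Emit:
arm_command([
  {"angular": [0, 0, 0], "offset": [-0.1, 0, 0], "claw": 255},
  {"angular": [0, 0, 0], "offset": [-0.3, 0, 0], "claw": 255},
  {"angular": [0, 0, 0], "offset": [-0.5, 0, 0], "claw": 255},
  {"angular": [0, 0, 0], "offset": [-0.5, 0, 0], "claw": 255},
])

```text
time: 21.3
tool_pos: [0.5888, 0.0001, 0.0238]
tool_rot: [[-0.157, -0.988, -0.001], [-0.988, 0.157, -0.002], [0.002, 0.001, -1.0]]
ft_force: [0.5, -0.3, 0.0]
grip_width: 0.0
gripper_force: 0.2
```

```bash
python3 v.py
```

```text
offset [-0.52 -0.06 -0.02] ang [ 0.001 -0.002 -0.001] at [37.4 -5.2 23.8] F [ 0.5 -0.3  0. ] w 1.0316762475406193e-05 t 21.3 j [ -6.  31. -12.  46.  -0. -87.]
cap y [np.float64(-45.0)] 164
```

Emit:
arm_command([
  {"angular": [0, 0, 0], "offset": [-1, 0, 0], "claw": 255},
  {"angular": [0, 0, 0], "offset": [-2.5, 0, 0], "claw": 255},
  {"angular": [0, 0, 0], "offset": [-3, 0, -2], "claw": 255},
  {"angular": [0, 0, 0], "offset": [-3.2, 0, -6], "claw": 255},
  {"angular": [0, 0, 0], "offset": [-5, 0, -10], "claw": 255},
  {"angular": [0, 0, 0], "offset": [-9, 0, -12], "claw": 255},
  {"angular": [0, 0, 0], "offset": [-13, 0, -12], "claw": 255},
  {"angular": [0, 0, 0], "offset": [-17, 0, -12], "claw": 255},
])

```text
time: 22.02
tool_pos: [0.6178, 0.1691, 0.147]
tool_rot: [[-0.159, -0.987, 0.005], [-0.987, 0.159, 0.0], [-0.001, -0.005, -1.0]]
ft_force: [0.5, 0.8, -0.2]
grip_width: -0.0001
gripper_force: 0.0
```

Emit:
arm_command([
  {"angular": [0, 0, 0], "offset": [-1, 2, -1], "claw": 255},
  {"angular": [0, 0, 0], "offset": [-3, 5, -2], "claw": 255},
  {"angular": [0, 0, 0], "offset": [-3, 5, -2], "claw": 255},
  {"angular": [0, 0, 0], "offset": [-3, 5, -2], "claw": 255},
])

```text
time: 22.35
tool_pos: [0.5703, 0.2067, 0.1646]
tool_rot: [[-0.154, -0.988, 0.0], [-0.988, 0.154, -0.001], [0.001, -0.0, -1.0]]
ft_force: [-0.3, -0.3, 0.7]
grip_width: -0.0001
gripper_force: 0.0
```

```bash
python3 -c "
from h import *
to(0,0,100,90)
w=np.mean([eyes.get_image('top') for _ in range(4)],0).astype(np.uint8)
cv2.imwrite('pics/t13.png',w)
a=cv2.imread('pics/top0.png');G=lambda i:cv2.cvtColor(i,6)
def tm(box,name,sr):
    x0,y0,x1,y1=box;t=cv2.resize(G(a)[y0:y1,x0:x1],None,fx=8,fy=8,interpolation=2);X0,Y0,X1,Y1=sr
    s=cv2.resize(G(w)[Y0:Y1,X0:X1],None,fx=8,fy=8,interpolation=2);m=cv2.minMaxLoc(cv2.matchTemplate(s,t,5))
    p=((x0+x1)/2+m[3][0]/8+X0-x0,(y0+y1)/2+m[3][1]/8+Y0-y0);print(name,m[1],p,'shift',p[0]-(x0+x1)/2,p[1]-(y0+y1)/2);return p
def T(n,p,z):print(n,RC.T@(ray('top',p[0]-.5+ .0,p[1]-.5,z)-O)*1e3)
T('vial',tm((281,137,301,158),'vial',(300,130,370,190)),.069)
T('bottle',tm((320,184,344,209),'bottle',(260,160,345,225)),.096)
T('tube',tm((327,142,342,156),'tube',(310,160,380,230)),.111)
tm((393,150,425,186),'head',(380,140,440,200))
tm((366,154,388,173),'arm',(358,146,396,182))
print(G(a)[148:176:1,352:372]);print(G(w)[148:176:1,352:372])
"
```

```text
offset [19.59 -1.27  6.47] ang [-0.    -0.001  0.003] at [-13.2 195.9 164.6] F [-0.3 -0.3  0.7] w -0.0001249463148344226 t 22.35 j [ 14.  27.   2.  66.  -0. -67.]
vial 0.9671013355255127 (341.875, 156.0) shift 50.875 8.5
vial [ 36.35966486 -46.81035424  69.        ]
bottle 0.9241122603416443 (282.375, 189.25) shift -49.625 -7.25
bottle [-39.06776333  43.70193261  96.        ]
tube 0.9824627637863159 (327.375, 194.5) shift -7.125 45.5
tube [-38.23367673 -32.41399265 111.        ]
head 0.9973774552345276 (409.0, 168.0) shift 0.0 0.0
arm 0.9952186942100525 (377.0, 163.5) shift 0.0 0.0
[[ 79  98 122 136 145 150 154 152 150 154 154 154 156 153 154 152 154 154
  153 153]
 [ 79 104 123 134 145 147 152 151 151 150 151 153 154 154 155 155 155 153
  152 153]
 [ 82 104 124 138 143 153 147 151 150 152 146 152 151 153 154 153 152 152
  152 155]
 [ 84 109 130 142 150 143 141 143 151 151 153 151 148 150 152 150 152 151
  153 155]
 [ 92 116 126 141 143 122 102 122 145 155 150 152 150 150 155 152 151 153
  153 151]
 [ 95 120 130 144 130  95  69 110 145 154 154 154 154 153 155 151 148 158
  153 152]
 
[... 3550 characters left out ...]
  53  53
   50  51]
 [135 136 133 120  92  65  39  53 104 140 149 144 124  90  63  58  55  58
   56  57]
 [138 137 134 118  85  60  37  62 119 153 159 147 116  76  56  54  54  57
   55  55]
 [135 137 134 116  85  58  42  73 126 156 163 155 126  82  55  52  49  51
   54  51]
 [137 137 131 112  84  70  77 106 141 159 162 163 142 112  95  83  75  75
   66  59]
 [137 136 129 107  84  91 119 138 154 161 162 165 159 155 151 142 133 129
  117 102]
 [137 136 128 103  85 107 134 149 160 162 161 163 165 163 165 162 161 161
  161 156]
 [136 136 123  96  87 110 135 149 158 161 162 161 162 162 164 163 164 165
  166 166]
 [137 136 121  94  88 112 138 151 158 162 162 160 163 161 162 163 162 163
  163 163]]
```

The overhead comparison puts the carriers at: bottle (-39, 44), tube (-38, -32), vial (36, -47). The shroud stays pushed in by about 5 mm with the robot clear, so the catch is holding. Handing in.

```bash
python3 -c "
from rig import robot
print(robot.finish_job())"
```

```text
the job is handed in; nothing more can be done
None
```

I handed the job in at about 22.5 s: the bottle's carrier is near left, the tube's near right, and the vial's in the reader bay. I judged the catch to be holding because the shroud stayed in about 5 mm after I let go; I never saw the catch drop, and the hand-in gave no verdict.

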